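# Unclip the two finned modules from the test rail and pack them

## Robot

A 6-joint arm with a two-finger parallel gripper is mounted at the origin on the work surface. World frame = base frame: x ahead of the robot, y to its left, z up, the work surface at z = 0. Lengths are in mm, angles in rad, forces in N, time in s.
With the tool pointing down it reaches from about 375 to 925 mm from the base axis. Payload 5.7 kg.
Tool frame: the origin (TCP) lies at the very end of the fingers, on their centre line; the grasp point (between the pads) lies 19 mm behind it; z points along the fingers, y is the line along which they close (so a half turn about z gives the same grasp; the last joint's range is limited). The gripper opens to 88 mm and grips with 3 to 60 N. Pads are 20 mm wide; open, the fingers measure 115 mm over their backs; the gripper's body (75 mm by 178 mm) begins 61 mm behind the grasp point.
Start: joints at [-1.312, 0.359, 1.51, -0, 1.272, -0.115], TCP at [219.076, -558.541, 222.623] pointing down, gripper open.
Joint ranges: [-2.97, 2.97], [-1.01, 2.36], [0.21, 2.38], [-0.96, 4.11], [0.2, 2.71], [-2.98, 2.98]. Speed limits (rad/s): [2.39, 2.39, 3.14, 3.14, 3.14, 3.14].

## Interface

Orientations are given as a unit quaternion [x, y, z, w].
In Python, from cell import * gives the robot as it stands. The module is installed in compiled form; this text tells all that it offers.
- The arm moves only by the tool play_rows, never from a script. Its argument "steps" is a list of rows, each an object of numbers: "tx", "ty", "tz": the shift along the world's x, y, z in m; "rx", "ry", "rz": the turn, a rotation vector about the world's x, y, z in rad. In form: [{"tx": .., "ty": .., "tz": .., "rx": .., "ry": .., "rz": ..}, ...]. A call has 1 to 5 rows; each row is the pose to reach, as a shift and turn from the pose commanded when the call began; what a row does not reach only later rows make up. A row lasts 1/8 s, in which the tool goes at most 62.5 mm and 10.7 degrees, less where a joint would pass 70% of its speed; a pose out of reach is approached as far as the arm can. A call with a gripper value outside its range is refused whole. "hand" is the opening, from -1 (shut) to 1 (fully open), set as the call begins (left out, the last holds). The fingers move at their own pace and stop on an object; "grip_force" is the grip in N (left out, the last holds). Time passes only in rows, so rows that repeat a pose let the fingers close. It gives the time, the measured TCP pose, the force, the opening and the grip force at its end, in the units of the state.
- observe(): the state, without advancing time (a new reading comes with each control period).
- grab_frame(name): name is "scene" or "top" or "wrist"; returns a dict with "pixels" (384x512x3 uint8, blue, green, red), "vertical_fov" (degrees; the focal length in pixels is half the picture's height over the tangent of half this angle, whatever the lens; pixels are square), "cx", "cy" (the principal point, pixels), "extrinsics" (4x4, takes a point from world to camera coordinates); the wrist camera has in their place "T_tool_cam" (4x4, takes a point from camera to tool coordinates, whose origin is the TCP and whose axes are the flange's). Camera axes: x right, y up, looking along -z (the intrinsics and any distortion apply to the point x, -y, -z); pixel columns grow to the right and rows downward; lengths in mm; the calibration is good to about 2 mm. A picture is of the moment at which its call begins: read the wrist's pose just before it. There is no depth.
- close_job(): hands the job in; it is judged then, once.
Trained networks look in a picture, given as the dict that the camera call returned (one of the last four; its "shot" number tells which), for a name from the list of things; names that differ only in an ending like _2 or _b are one class to them, and where a whole thing is asked for, a point or a joint stands for the part that bears it (a point fixed in the world has none). Each returns a list of dicts, best first, with "score" (0 to 1); they miss things now and then, are a little off and sometimes report something else, mostly with a low value. They report only what shows in the picture. A call takes as long as a camera call.
- boxes_of(label, picture): "location" ([column, row] as shares, 0 to 1, of the picture: columns of its width, rows of its height, amid what is visible of it).
- regions_of(label, picture): "mask" (384x512 bool, what is visible of it) and "location" ([column, row] as shares, 0 to 1, of the picture: columns of its width, rows of its height, amid what is visible of it).
The state is a dict: "time": time; "joint_positions": joint angles; "dq": joint speeds; "joint_torque": joint torques, N m; "tcp_pos": TCP position; "orientation": TCP orientation; "wrist_force": force on the tool from outside, world axes, zero at the start; "ft_torque": the same for the moment, N m; "width": finger opening in mm; "grip_force": force on a finger pad.
Only numpy, scipy, OpenCV 4.12 (cv2) and the standard library are available. Lean on these libraries where they do the work, as an engineer would, in place of code of your own. Each camera call takes 0.05 s, during which the arm holds its last target. There are 200 camera calls.

## Task

The two modules with finned heat sinks have passed their test: pull each one up off the rail against its sprung catch and stand it upright in a free compartment of the black tray, one module per compartment. Set them down gently (under 60 N), leave the plain modules clipped on the rail and those already packed where they are, and do not push the other things about.

Things in the scene. Friction and masses are not known exactly. Their poses are not given: they have to be found in the camera images.
- finned_a: One of two like modules clipped on the rail, 0.25-0.5 kg. Grey housing 52 (x) by 62 (y) mm up to z = 70, then a bare metal heat sink 40 (x) by 56 (y) mm up to z = 110, its upright fins a comb from above. Foot: slot 24 mm wide, 22 deep over the rail; a toe on the -x side, 24 mm wide, 17 high, reaches x = -36. Origin: centre of the housing's underside; axes start parallel to the rail's.
- finned_b: One of two like modules clipped on the rail, 0.25-0.5 kg. Grey housing 52 (x) by 62 (y) mm up to z = 70, then a bare metal heat sink 40 (x) by 56 (y) mm up to z = 110, its upright fins a comb from above. Foot: slot 24 mm wide, 22 deep over the rail; a toe on the -x side, 24 mm wide, 17 high, reaches x = -36. Origin: centre of the housing's underside; axes start parallel to the rail's.
- plain_a: Plain module: same foot (see the finned ones) and grey housing, 52 (x) by 62 (y) mm all the way up to a flat lid at z = 100 mm, no fins. Origin: centre of the housing's underside, toe to -x. On the rail; must stay there.
- plain_b: Plain module: same foot (see the finned ones) and grey housing, 52 (x) by 62 (y) mm all the way up to a flat lid at z = 100 mm, no fins. Origin: centre of the housing's underside, toe to -x. On the rail; must stay there.
- rail: Test fixture, fixed: base plate 12 mm thick, x -78..+48 mm, 320 mm along y, with a steel rail (rib 20 mm wide, 20 high) along y. Four modules straddle it side by side at y = -105, -35, +35, +105 mm in random order: 8 mm gaps, undersides at z = 12 mm, a sprung catch on the -x side of each. Origin: rail's centre at table height; z up.
- catch0 (a joint): Travel (m, 0 = closed, grows as it is pushed out to -x) of the sprung roller catch in front of the rail place at y = -105 mm. Roller arm x -60..-29 mm, up to 38 mm above the table, over the module's toe. A straight upward pull of about 15-20 N overcomes it; the module is free of catch and rail after 25 mm of lift.
- catch1 (a joint): Travel (m, 0 = closed, grows as it is pushed out to -x) of the sprung roller catch in front of the rail place at y = -35 mm. Roller arm x -60..-29 mm, up to 38 mm above the table, over the module's toe. A straight upward pull of about 15-20 N overcomes it; the module is free of catch and rail after 25 mm of lift.
- catch2 (a joint): Travel (m, 0 = closed, grows as it is pushed out to -x) of the sprung roller catch in front of the rail place at y = 35 mm. Roller arm x -60..-29 mm, up to 38 mm above the table, over the module's toe. A straight upward pull of about 15-20 N overcomes it; the module is free of catch and rail after 25 mm of lift.
- catch3 (a joint): Travel (m, 0 = closed, grows as it is pushed out to -x) of the sprung roller catch in front of the rail place at y = 105 mm. Roller arm x -60..-29 mm, up to 38 mm above the table, over the module's toe. A straight upward pull of about 15-20 N overcomes it; the module is free of catch and rail after 25 mm of lift.
- tray: black packing tray, 210 (x) by 170 (y) by 40 mm high, 5 mm walls and floor, fixed; one wall across each way makes four compartments of 97 (x) by 77 (y) mm, centred at x = +-51, y = +-41 mm; floor at z = 5 mm. Origin: centre of its underside on the table; z up.
- pad_a: flat cardboard pad 84 by 66 by 1 mm on the floor of one free compartment of the tray; origin at the compartment's centre on its floor; x, y parallel to the tray's.
- pad_b: flat cardboard pad like the other, on the floor of the other free compartment; origin at that compartment's centre on its floor.
- packed_a: Plain module: same foot (see the finned ones) and grey housing, 52 (x) by 62 (y) mm all the way up to a flat lid at z = 100 mm, no fins. Origin: centre of the housing's underside, toe to -x. Already packed in a tray compartment.
- packed_b: Plain module: same foot (see the finned ones) and grey housing, 52 (x) by 62 (y) mm all the way up to a flat lid at z = 100 mm, no fins. Origin: centre of the housing's underside, toe to -x. Already packed in another tray compartment.
- divider: upright sheet-metal divider fixed on the table between fixture and tray: panel 120 (x) by 6 (y) mm, 190 mm high, on a foot 140 by 50 by 10 mm; origin: centre of its underside.
- can: aerosol can standing beyond the divider, 50 mm across, 130 mm high; origin: centre of its underside.
- reel: flat reel, 96 mm across, 20 mm high, lying behind the fixture; origin: centre of its underside.
- jar: small jar, 56 mm across, 75 mm high, behind the tray; origin: centre of its underside.
- bottle: white plastic bottle, 56 mm across, 160 mm high, standing behind the fixture; origin: centre of its underside.
- driver: screwdriver 180 mm long lying in front of the fixture (-x side), roughly along the rail; origin under its middle, handle to its own -x.
- smallbin: open bin 100 by 75 by 50 mm in front of the tray; origin: centre of its underside.

How it is judged:
By the outcome, as a careful person would: the job done as asked, in the order asked, and still so for the second after the job is handed in, with the robot touching nothing.
It also fails if it takes over 72 s, if anything falls off the work surface, if the arm or the gripper's body presses on something with over 40 N, if the wrist force passes 120 N, or if a joint passes its speed limit or range.

## Working session

There is one attempt and no reset: what is moved stays moved. The work goes in short steps, Python scripts to look and compute and a tool call to move; the robot and the scene stay as the last step left them, time stands still between calls to the robot, and variables do not carry over. Pictures are saved under pics/ and viewed, at most 11 in all, crops included, and the job is handed in when it is done.

Besides the shell and the picture viewer there is one more tool, called after "Emit:" as name([rows], argument=value, ...), one row to a line, values as JSON. play_rows: Moves the arm, as the interface text tells. Its arguments: {"type":"object","properties":{"steps":{"type":"array","items":{"type":"object","properties":{"tx":{"type":"number"},"ty":{"type":"number"},"tz":{"type":"number"},"rx":{"type":"number"},"ry":{"type":"number"},"rz":{"type":"number"}}}},"hand":{"type":"number"},"grip_force":{"type":"number"}},"required":["steps"]}

```bash
mkdir -p pics
cat > h.py <<'E'
import numpy as np, cv2
from cell import *
def K(p):
    f=p["pixels"].shape[0]/2/np.tan(np.radians(p["vertical_fov"])/2); return f,p["cx"],p["cy"]
def proj(p,X):
    E=np.array(p["extrinsics"]); X=np.atleast_2d(X); c=X@E[:3,:3].T+E[:3,3]; f,cx,cy=K(p)
    return np.c_[cx+f*c[:,0]/-c[:,2], cy+f*c[:,1]/c[:,2]]
def ray(p,u,v,z):
    E=np.array(p["extrinsics"]); f,cx,cy=K(p); d=np.array([(u-cx)/f,-(v-cy)/f,-1.])
    R=E[:3,:3]; o=-R.T@E[:3,3]; d=R.T@d; return o+d*(z-o[2])/d[2]
E
python3 - <<'E'
from h import *
for n in ("top","scene"):
    p=grab_frame(n); cv2.imwrite(f"pics/{n}0.png",np.array(p["pixels"]))
    print(n,{k:(np.round(v,3).tolist() if k=="extrinsics" else v) for k,v in p.items() if k!="pixels"})
    for l in ["finned_a","plain_a","packed_a","pad_a","tray","rail","divider","can","reel","jar","bottle","driver","smallbin"]:
        print(l,[(round(b["score"],2),round(b["location"][0]*512,1),round(b["location"][1]*384,1)) for b in boxes_of(l,p)])
E
```

```text
top {'vertical_fov': 51.69518144216252, 'cx': 259.64774788155756, 'cy': 193.27819774787054, 'extrinsics': [[0.01, -1.0, 0.016, -20.159], [0.992, 0.012, 0.128, -523.312], [-0.128, 0.014, 0.992, -849.24], [0.0, 0.0, 0.0, 1.0]], 'shot': 1}
finned_a [(0.88, 377.7, 229.1), (0.71, 340.3, 239.3), (0.56, 308.2, 209.0)]
plain_a [(0.72, 342.2, 220.0), (0.62, 405.4, 232.6)]
packed_a [(0.94, 130.9, 246.4), (0.72, 166.1, 189.6)]
pad_a [(0.86, 135.6, 200.5), (0.7, 176.8, 238.3), (0.32, 379.3, 228.0)]
tray [(0.63, 154.8, 219.3), (0.5, 320.1, 152.0), (0.47, 131.4, 244.3)]
rail [(0.93, 339.8, 239.8)]
divider [(0.87, 252.9, 165.6), (0.38, 336.6, 238.6)]
can [(0.9, 247.4, 108.7), (0.23, 377.7, 227.4)]
reel []
jar [(0.81, 174.1, 140.2)]
bottle [(0.6, 383.4, 174.5)]
driver [(0.88, 362.7, 291.0), (0.31, 179.1, 238.8)]
smallbin [(0.83, 177.7, 302.4)]
scene {'vertical_fov': 47.294840084072156, 'cx': 257.69622613821986, 'cy': 193.36940752648115, 'extrinsics': [[-0.604, 0.797, 0.013, 325.136], [-0.506, -0.396, 0.766, 211.493], [0.615, 0.457, 0.643, -1299.175], [0.0, 0.0, 0.0, 1.0]], 'shot': 2}
finned_a [(0.76, 190.0, 135.3), (0.58, 223.1, 160.2), (0.39, 191.0, 168.5)]
plain_a [(0.91, 207.4, 152.1), (0.82, 174.7, 122.4), (0.22, 362.6, 253.3)]
packed_a [(0.93, 339.7, 233.7), (0.69, 396.8, 219.7)]
pad_a [(0.96, 376.9, 264.5), (0.68, 363.7, 223.9), (0.63, 306.4, 280.3), (0.25, 338.0, 235.1)]
tray [(0.7, 243.1, 200.6), (0.59, 361.7, 251.0)]
rail [(0.78, 193.5, 169.7)]
divider [(0.59, 242.6, 203.4), (0.56, 208.1, 149.2)]
can [(0.75, 208.2, 245.1)]
reel [(0.58, 178.4, 205.8)]
jar [(0.75, 305.5, 278.9), (0.22, 152.7, 156.5), (0.17, 225.2, 157.2)]
bottle [(0.64, 396.0, 217.7), (0.59, 153.8, 158.4), (0.25, 193.0, 131.6)]
driver [(0.69, 232.1, 133.5), (0.47, 336.5, 234.4)]
smallbin [(0.63, 374.9, 183.3)]
```

Run:
```python
import cv2
a=cv2.imread("pics/top0.png")[90:330,90:430]; cv2.imwrite("pics/top0c.png",cv2.resize(a,None,fx=2.3,fy=2.3,interpolation=cv2.INTER_CUBIC))
a=cv2.imread("pics/scene0.png")[90:310,130:430]; cv2.imwrite("pics/scene0c.png",cv2.resize(a,None,fx=2.6,fy=2.6,interpolation=cv2.INTER_CUBIC))
```

```text
(no output)
```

View pics/top0c.png

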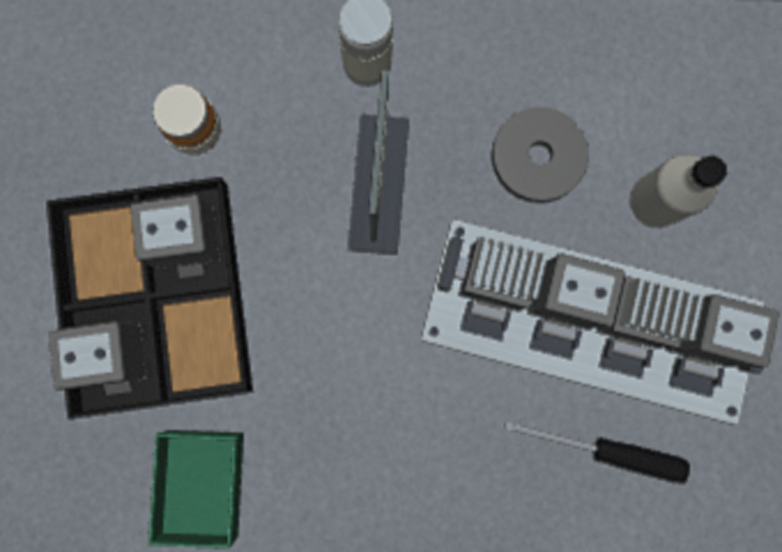

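View pics/scene0c.png

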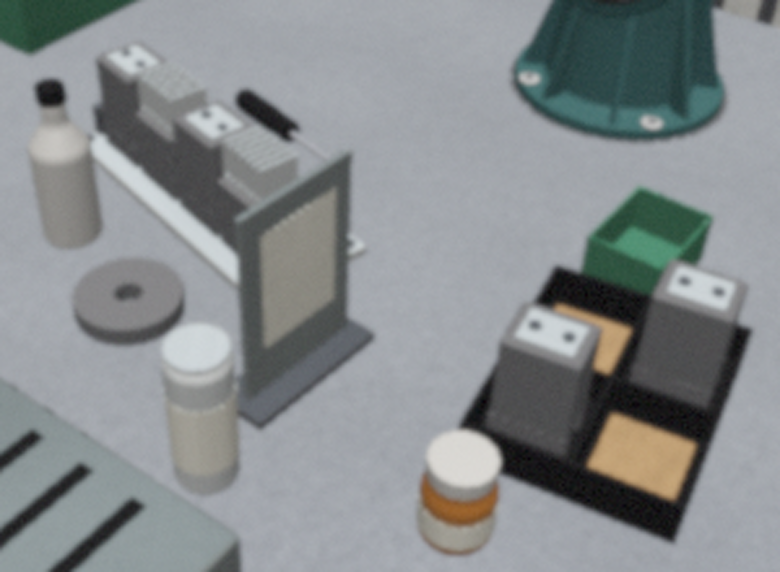

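The top view shows the finned modules at crop (505,270), rail place y=+105, and crop (665,308), place y=-35. The free pads are at crop (105,255), the tray's +x+y compartment, and (202,343), its -x-y compartment. The divider stands between fixture and tray. Next I fit the rail and tray poses.

```bash
cat >> h.py <<'E'
def T(p,X):
    X=np.atleast_2d(np.array(X,float)); c,s=np.cos(p[2]),np.sin(p[2])
    return np.c_[X[:,0]*c-X[:,1]*s+p[0], X[:,0]*s+X[:,1]*c+p[1], X[:,2]]
from scipy.optimize import least_squares
def fit(cam,X,uv,x0): 
    r=least_squares(lambda q:(proj(cam,T(q,X))-uv).ravel(),x0); return r.x,r.fun
E
python3 - <<'E'
from h import *
import json
p=grab_frame("top")
c=lambda L:np.array(L,float)/2.3+90
rail,e=fit(p,[[48,160,12],[-78,160,12],[-78,-160,12]],c([[455,221],[423,342],[738,422]]),[480,-180,0]); print(rail,e.round(1))
tray,e=fit(p,[[105,85,40],[105,-85,40],[-105,-85,40],[-105,85,40]],c([[48,201],[222,179],[251,391],[68,417]]),[500,150,0]); print(tray,e.round(1))
json.dump([rail.tolist(),tray.tolist()],open("pose.json","w"))
for y in (105,-35): print("mod",T(rail,[0,y,12]))
for xy in ((51,41),(-51,-41)): print("cell",T(tray,[*xy,6]))
s=grab_frame("scene")
for n,pic,k,o in (("top",p,2.3,(90,90)),("scene",s,2.6,(130,90))):
    im=np.array(pic["pixels"]).copy()
    im=im[o[1]:o[1]+(240 if n=="top" else 220),o[0]:o[0]+(340 if n=="top" else 300)]; im=cv2.resize(im,None,fx=k,fy=k)
    def poly(q,P,col):
        uv=((proj(pic,T(q,P))-o)*k).round().astype(int); cv2.polylines(im,[uv],True,col,1)
    R=lambda x0,x1,y0,y1,z:[[x0,y0,z],[x1,y0,z],[x1,y1,z],[x0,y1,z]]
    for y in (105,-35): poly(rail,R(-20,20,y-28,y+28,122),(0,0,255))
    for y in (35,-105): poly(rail,R(-26,26,y-31,y+31,112),(0,255,0))
    poly(rail,R(-78,48,-160,160,12),(255,0,0)); poly(tray,R(-105,105,-85,85,40),(0,0,255))
    for a,b in ((51,41),(-51,-41)): poly(tray,R(a-42,a+42,b-33,b+33,6),(0,255,0))
    cv2.imwrite(f"pics/ov_{n}.png",im)
for l,z in (("divider",100),("bottle",80),("can",65),("jar",40),("smallbin",25),("driver",10)):
    b=boxes_of(l,p)
    if b: print(l,ray(p,b[0]["location"][0]*512,b[0]["location"][1]*384,z).round())
E
```

```text
[ 4.61330368e+02 -2.21058081e+02 -2.38740588e-01] [-1.  -0.9 -0.4  0.1  1.3  0.7]
[4.64719788e+02 2.15719332e+02 1.52663084e-01] [-0.4 -0.6  0.5 -1.6 -0.4  0.9  0.3  1.1]
mod [[ 486.16067602 -119.03624075   12.        ]]
mod [[ 453.05359877 -255.06536056   12.        ]]
cell [[508.891736   263.99809549   6.        ]]
cell [[420.54784015 167.44056825   6.        ]]
divider [575.  -5. 100.]
bottle [ 562. -279.   80.]
can [711.  13.  65.]
jar [636. 183.  40.]
smallbin [288. 172.  25.]
driver [ 315. -254.   10.]
```

View pics/ov_top.png

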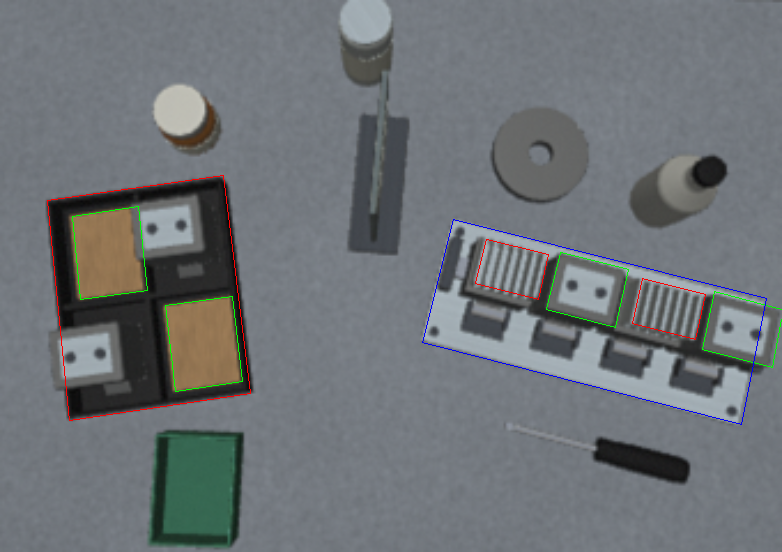

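View pics/ov_scene.png

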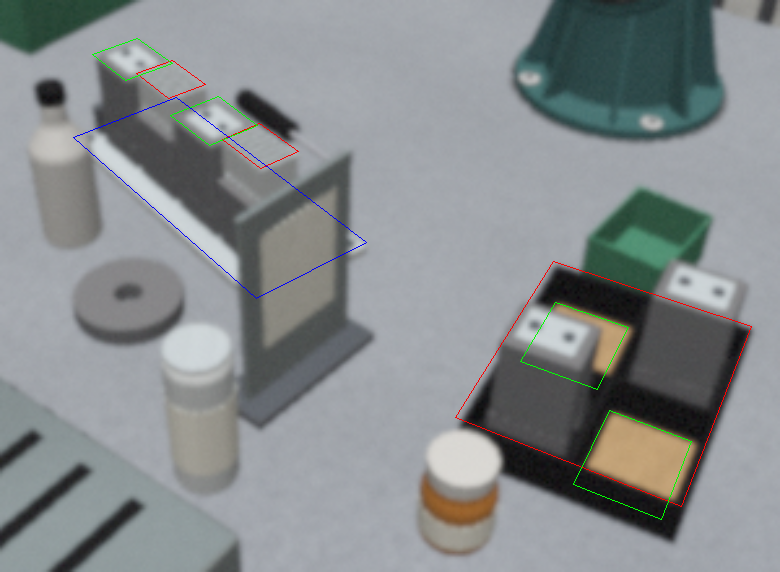

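The top overlay matches the plate, tray and pads. The module tops are a few mm off along the rail (fins drawn at (668,310), seen at about (662,308)), so I'll refine with the wrist camera from a hover.

Run:
```python
from h import *
from scipy.spatial.transform import Rotation as R
s=observe(); print(s["tcp_pos"],s["orientation"]); print(R.from_quat(s["orientation"]).as_matrix().round(3)); print(s["wrist_force"],s["width"])
p=grab_frame("wrist"); print(np.round(p["T_tool_cam"],3),p["vertical_fov"],p["cx"],p["cy"])
```

```text
[ 219.05965908 -558.55867322  222.61211061] [ 9.82591698e-01  1.85778233e-01 -1.81526328e-06 -5.13247758e-05]
[[ 0.931  0.365 -0.   ]
 [ 0.365 -0.931  0.   ]
 [ 0.    -0.    -1.   ]]
[-0.07582108 -0.20130133  0.05619431] 87.61444998558876
[[-0.0000e+00  9.5900e-01  2.8300e-01  7.7121e+01]
 [ 1.0000e+00 -0.0000e+00  1.0000e-03 -6.3400e-01]
 [ 1.0000e-03  2.8300e-01 -9.5900e-01 -1.6161e+02]
 [ 0.0000e+00  0.0000e+00  0.0000e+00  1.0000e+00]] 66.001154808383 256.2269046026217 192.73294301574336
```

Emit:
play_rows([
  {"tx": 0.014,"ty": 0.018,"tz": 0,"rz": 0.057},
  {"tx": 0.047,"ty": 0.062,"tz": 0,"rz": 0.192},
  {"tx": 0.082,"ty": 0.108,"tz": 0,"rz": 0.335},
  {"tx": 0.117,"ty": 0.154,"tz": 0,"rz": 0.479},
  {"tx": 0.152,"ty": 0.2,"tz": 0,"rz": 0.623},
], hand=0.5)

```text
validation failed for argument at $.st...
```

Emit:
play_rows([
  {"tx": 0.033,"ty": 0.044,"tz": 0,"rz": 0.135},
  {"tx": 0.063,"ty": 0.083,"tz": 0,"rz": 0.26},
  {"tx": 0.079,"ty": 0.103,"tz": 0,"rz": 0.32},
  {"tx": 0.083,"ty": 0.108,"tz": 0,"rz": 0.335},
  {"tx": 0.083,"ty": 0.108,"tz": 0,"rz": 0.335},
])

```text
validation failed for argument at $.st...
```

```bash
cat >> h.py <<'E'
from scipy.spatial.transform import Rotation as Rot
def wrist():
    s=observe(); p=grab_frame("wrist"); W=np.eye(4); W[:3,:3]=Rot.from_quat(s["orientation"]).as_matrix(); W[:3,3]=s["tcp_pos"]
    p["extrinsics"]=np.linalg.inv(W@np.array(p["T_tool_cam"])); return s,p
E
python3 - <<'E'
from h import *
import json,pickle
rail,tray=json.load(open("pose.json"))
s,p=wrist(); print(s["time"],s["tcp_pos"],Rot.from_quat(s["orientation"]).as_matrix()[:,1],s["width"])
pickle.dump({k:np.array(v) for k,v in p.items()},open("w1.pkl","wb"))
for r in regions_of("finned_a",p): print(r["score"],np.array(r["location"])*[512,384],cv2.minAreaRect(np.argwhere(r["mask"])[:,::-1].astype(np.float32)))
im=np.array(p["pixels"]).copy(); k=1.5; im=cv2.resize(im,None,fx=k,fy=k)
for X,c in (([[-20,-63,122],[20,-63,122],[20,-7,122],[-20,-7,122]],(0,0,255)),([[-26,4,112],[26,4,112],[26,66,112],[-26,66,112]],(0,255,0))):
    cv2.polylines(im,[(proj(p,T(rail,X))*k).round().astype(int)],True,c,1)
cv2.imwrite("pics/w1.png",im)
E
```

```text
1.85 [ 219.09015836 -558.53712796  222.62943933] [ 3.65140011e-01 -9.30952612e-01 -8.39811542e-05] 88.1590361995743
```

View pics/w1.png

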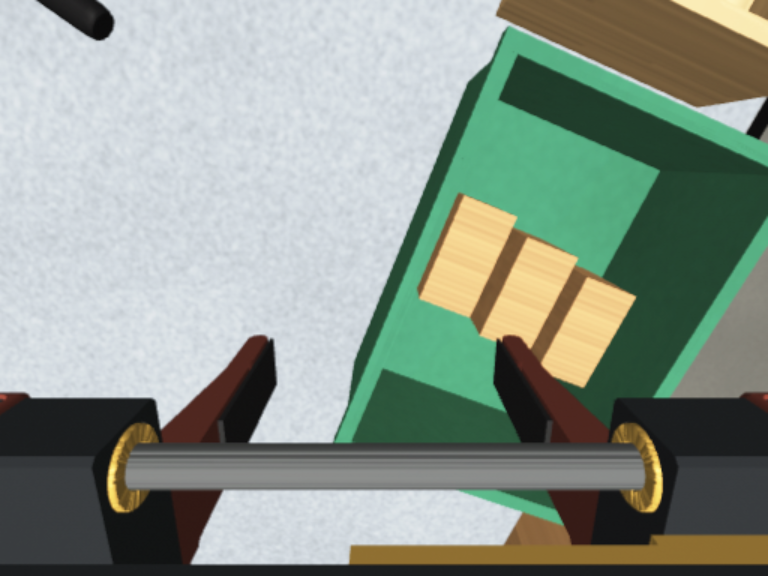

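The moves were refused, so the arm is still at its start pose. The picture shows only a green parts bin below the gripper. I'll resend with all six keys per row.

Emit:
play_rows([
  {"tx": 0.014,"ty": 0.018,"tz": 0.0,"rx": 0.0,"ry": 0.0,"rz": 0.057},
  {"tx": 0.047,"ty": 0.062,"tz": 0.0,"rx": 0.0,"ry": 0.0,"rz": 0.192},
  {"tx": 0.082,"ty": 0.108,"tz": 0.0,"rx": 0.0,"ry": 0.0,"rz": 0.335},
  {"tx": 0.117,"ty": 0.154,"tz": 0.0,"rx": 0.0,"ry": 0.0,"rz": 0.479},
  {"tx": 0.152,"ty": 0.2,"tz": 0.0,"rx": 0.0,"ry": 0.0,"rz": 0.623},
], hand=0.5)

```text
time: 2.58
tcp_pos: [372.2, -355.5, 222.8]
orientation: [0.877, 0.481, 0.0, -0.0]
wrist_force: [0.1, 0.2, -0.2]
width: 66.2
grip_force: 0.0
```

Emit:
play_rows([
  {"tx": 0.033,"ty": 0.044,"tz": 0.0,"rx": 0.0,"ry": 0.0,"rz": 0.135},
  {"tx": 0.063,"ty": 0.083,"tz": 0.0,"rx": 0.0,"ry": 0.0,"rz": 0.26},
  {"tx": 0.079,"ty": 0.103,"tz": 0.0,"rx": 0.0,"ry": 0.0,"rz": 0.32},
  {"tx": 0.083,"ty": 0.108,"tz": 0.0,"rx": 0.0,"ry": 0.0,"rz": 0.335},
  {"tx": 0.083,"ty": 0.108,"tz": 0.0,"rx": 0.0,"ry": 0.0,"rz": 0.335},
])

```text
time: 3.2
tcp_pos: [453.9, -250.1, 222.6]
orientation: [0.786, 0.618, -0.0, -0.0]
wrist_force: [0.6, -0.0, 0.4]
width: 66.1
grip_force: 0.0
```

Run:
```python
from h import *
import json,pickle
rail,tray=json.load(open("pose.json"))
s,p=wrist(); print(s["time"],s["tcp_pos"],Rot.from_quat(s["orientation"]).as_matrix()[:,1],s["width"])
pickle.dump({k:np.array(v) for k,v in p.items()},open("w1.pkl","wb"))
for r in regions_of("finned_a",p): print(r["score"],np.array(r["location"])*[512,384],cv2.minAreaRect(np.argwhere(r["mask"])[:,::-1].astype(np.float32)))
im=np.array(p["pixels"]).copy(); k=1.5; im=cv2.resize(im,None,fx=k,fy=k)
for X,c in (([[-20,-63,122],[20,-63,122],[20,-7,122],[-20,-7,122]],(0,0,255)),([[-26,4,112],[26,4,112],[26,66,112],[-26,66,112]],(0,255,0))):
    cv2.polylines(im,[(proj(p,T(rail,X))*k).round().astype(int)],True,c,1)
cv2.imwrite("pics/w2.png",im)
```

```text
3.2 [ 453.87330294 -250.08240396  222.63651908] [ 9.71825052e-01 -2.35703101e-01 -3.41904991e-04] 66.0559492469232
0.96 [256.512  186.3168] ((257.5, 187.99996948242188), (48.99999237060547, 71.99998474121094), 0.0)
0.67 [257.8944  37.2096] ((259.0, 40.0), (80.0, 58.0), 90.0)
```

View pics/w2.png

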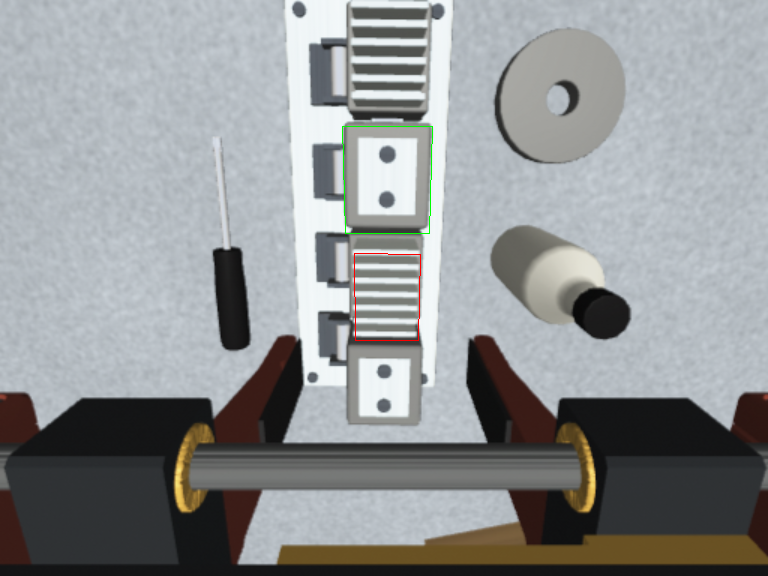

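The wrist overlay agrees to about 1–2 mm, with the fins' top seen at (356–423, 251–339) against (354–421, 254–341) drawn. Next I descend onto finned_b and grip across the fins' ends.

Emit:
play_rows([
  {"tx": 0.0,"ty": -0.001,"tz": -0.03,"rx": 0.0,"ry": 0.0,"rz": 0.0},
  {"tx": 0.0,"ty": -0.0025,"tz": -0.07,"rx": 0.0,"ry": 0.0,"rz": 0.0},
  {"tx": 0.0,"ty": -0.0035,"tz": -0.105,"rx": 0.0,"ry": 0.0,"rz": 0.0},
  {"tx": 0.0,"ty": -0.0035,"tz": -0.127,"rx": 0.0,"ry": 0.0,"rz": 0.0},
  {"tx": 0.0,"ty": -0.0035,"tz": -0.134,"rx": 0.0,"ry": 0.0,"rz": 0.0},
])

```text
time: 3.92
tcp_pos: [452.6, -254.4, 87.3]
orientation: [0.787, 0.617, -0.0, -0.001]
wrist_force: [-0.1, -0.1, 0.6]
width: 65.8
grip_force: 0.0
```

Emit:
play_rows([
  {"tx": 0.0,"ty": 0.0,"tz": 0.0,"rx": 0.0,"ry": 0.0,"rz": 0.0},
  {"tx": 0.0,"ty": 0.0,"tz": 0.0,"rx": 0.0,"ry": 0.0,"rz": 0.0},
  {"tx": 0.0,"ty": 0.0,"tz": 0.0,"rx": 0.0,"ry": 0.0,"rz": 0.0},
  {"tx": 0.0,"ty": 0.0,"tz": 0.0,"rx": 0.0,"ry": 0.0,"rz": 0.0},
  {"tx": 0.0,"ty": 0.0,"tz": 0.0,"rx": 0.0,"ry": 0.0,"rz": 0.0},
], hand=-1, grip_force=55)

```text
time: 4.55
tcp_pos: [454.4, -254.4, 89.5]
orientation: [0.786, 0.618, 0.0, 0.001]
wrist_force: [-1.9, -0.0, 5.6]
width: 39.8
grip_force: 54.8
```

Emit:
play_rows([
  {"tx": 0.0,"ty": 0.0,"tz": 0.004,"rx": 0.0,"ry": 0.0,"rz": 0.0},
  {"tx": 0.0,"ty": 0.0,"tz": 0.01,"rx": 0.0,"ry": 0.0,"rz": 0.0},
  {"tx": 0.0,"ty": 0.0,"tz": 0.018,"rx": 0.0,"ry": 0.0,"rz": 0.0},
  {"tx": 0.0,"ty": 0.0,"tz": 0.027,"rx": 0.0,"ry": 0.0,"rz": 0.0},
  {"tx": 0.0,"ty": 0.0,"tz": 0.036,"rx": 0.0,"ry": 0.0,"rz": 0.0},
])

```text
time: 5.18
tcp_pos: [452.9, -253.5, 125.2]
orientation: [0.786, 0.618, -0.001, -0.001]
wrist_force: [-0.5, 0.2, -2.8]
width: 39.7
grip_force: 55.0
```

Emit:
play_rows([
  {"tx": 0.0,"ty": 0.0,"tz": 0.02,"rx": 0.0,"ry": 0.0,"rz": 0.0},
  {"tx": 0.0,"ty": 0.0,"tz": 0.055,"rx": 0.0,"ry": 0.0,"rz": 0.0},
  {"tx": 0.0,"ty": 0.0,"tz": 0.1,"rx": 0.0,"ry": 0.0,"rz": 0.0},
  {"tx": 0.0,"ty": 0.0,"tz": 0.14,"rx": 0.0,"ry": 0.0,"rz": 0.0},
  {"tx": 0.0,"ty": 0.0,"tz": 0.165,"rx": 0.0,"ry": 0.0,"rz": 0.0},
])

```text
time: 5.8
tcp_pos: [453.2, -253.8, 291.9]
orientation: [0.786, 0.618, -0.0, 0.0]
wrist_force: [0.4, 0.2, -4.5]
width: 39.8
grip_force: 55.0
```

Run:
```python
from h import *
s,p=wrist(); print(s["time"],s["tcp_pos"],Rot.from_quat(s["orientation"]).as_matrix()[:,1],s["width"],s["wrist_force"])
a=cv2.resize(np.array(p["pixels"]),None,fx=.78,fy=.78)
b=cv2.resize(np.array(grab_frame("scene")["pixels"])[90:310,120:420],None,fx=1.3,fy=1.36); b=cv2.resize(b,(400,a.shape[0]))
cv2.imwrite("pics/l1.png",np.hstack([a,b]))
```

```text
5.8 [ 453.22534983 -253.78197294  291.92985167] [ 9.71619984e-01 -2.36547222e-01 -1.34188114e-04] 39.76524081708885 [ 0.36582315  0.23101827 -4.49478542]
```

View pics/l1.png

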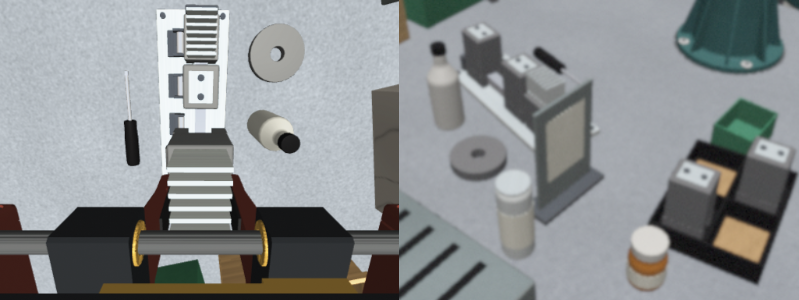

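finned_b is held at 39.8 mm width and about 4.5 N, and its rail place is clear. I carry it over at height and stop short of the tray to measure the tray with the wrist camera.

Emit:
play_rows([
  {"tx": -0.001,"ty": 0.02,"tz": 0.0,"rx": 0.0,"ry": 0.0,"rz": 0.03},
  {"tx": -0.005,"ty": 0.07,"tz": 0.0,"rx": 0.0,"ry": 0.0,"rz": 0.1},
  {"tx": -0.009,"ty": 0.128,"tz": 0.0,"rx": 0.0,"ry": 0.0,"rz": 0.19},
  {"tx": -0.013,"ty": 0.186,"tz": 0.0,"rx": 0.0,"ry": 0.0,"rz": 0.28},
  {"tx": -0.018,"ty": 0.244,"tz": 0.0,"rx": 0.0,"ry": 0.0,"rz": 0.35},
])

```text
time: 6.52
tcp_pos: [433.4, -7.3, 287.8]
orientation: [0.666, 0.746, -0.001, -0.002]
wrist_force: [0.4, 0.7, -2.9]
width: 39.9
grip_force: 55.0
```

Emit:
play_rows([
  {"tx": -0.005,"ty": 0.04,"tz": 0.0,"rx": 0.0,"ry": 0.0,"rz": 0.03},
  {"tx": -0.009,"ty": 0.06,"tz": 0.0,"rx": 0.0,"ry": 0.0,"rz": 0.041},
  {"tx": -0.01,"ty": 0.066,"tz": 0.0,"rx": 0.0,"ry": 0.0,"rz": 0.041},
  {"tx": -0.01,"ty": 0.066,"tz": 0.0,"rx": 0.0,"ry": 0.0,"rz": 0.041},
])

```text
time: 7.02
tcp_pos: [425.0, 56.1, 288.7]
orientation: [0.651, 0.759, -0.001, -0.001]
wrist_force: [1.2, -0.3, -3.4]
width: 40.2
grip_force: 55.0
```

Run:
```python
from h import *
import json,pickle
rail,tray=json.load(open("pose.json"))
s,p=wrist(); print(s["time"],s["tcp_pos"],Rot.from_quat(s["orientation"]).as_matrix()[:,1],s["width"])
im=np.array(p["pixels"]).copy(); k=1.56; im=cv2.resize(im,None,fx=k,fy=k)
R=lambda x0,x1,y0,y1,z:[[x0,y0,z],[x1,y0,z],[x1,y1,z],[x0,y1,z]]
for X,c in ((R(-105,105,-85,85,40),(0,0,255)),(R(9,93,8,74,6),(0,255,0)),(R(-93,-9,-74,-8,6),(0,255,0))):
    uv=proj(p,T(tray,X)); print(uv.round(1).tolist()); cv2.polylines(im,[(uv*k).round().astype(int)],True,c,1)
cv2.imwrite("pics/t1.png",im)
for l in ("pad_a",):
  for r in regions_of(l,p):
    q=cv2.minAreaRect(np.argwhere(r["mask"])[:,::-1].astype(np.float32)); print(l,r["score"],np.round(cv2.boxPoints(q),1).tolist(), [ray(p,*v,6)[:2].round(1).tolist() for v in cv2.boxPoints(q)])
```

```text
7.025 [425.04781021  56.09170376 288.73065429] [ 0.98830096  0.15250079 -0.0021731 ] 40.159114973760666
[[226.3, 114.5], [382.8, 114.6], [400.3, -34.5], [222.2, -34.5]]
[[310.4, 43.3], [372.1, 43.3], [377.7, -12.7], [313.1, -12.7]]
[[236.7, 105.9], [295.0, 106.0], [296.8, 56.1], [235.8, 56.1]]
pad_a 0.62 [[313.0, 0.0], [378.0, 0.0], [378.0, 40.0], [313.0, 40.0]] [[465.2, 276.1], [549.6, 289.1], [562.3, 242.9], [475.0, 229.5]]
pad_a 0.56 [[236.0, 53.0], [297.0, 53.0], [297.0, 103.0], [236.0, 103.0]] [[373.7, 197.5], [456.6, 210.3], [469.2, 145.7], [382.5, 132.3]]
pad_a 0.39 [[294.70001220703125, 248.6999969482422], [309.29998779296875, 183.1999969482422], [471.8999938964844, 219.3000030517578], [457.3999938964844, 284.8999938964844]] [[509.7, -82.2], [510.8, 31.6], [781.2, 12.8], [799.5, -106.8]]
pad_a 0.32 [[110.0, 84.0999984741211], [122.5, 20.299999237060547], [216.0, 38.70000076293945], [203.5, 102.5]] [[202.9, 130.4], [218.3, 214.1], [344.5, 211.1], [336.2, 125.9]]
```

View pics/t1.png

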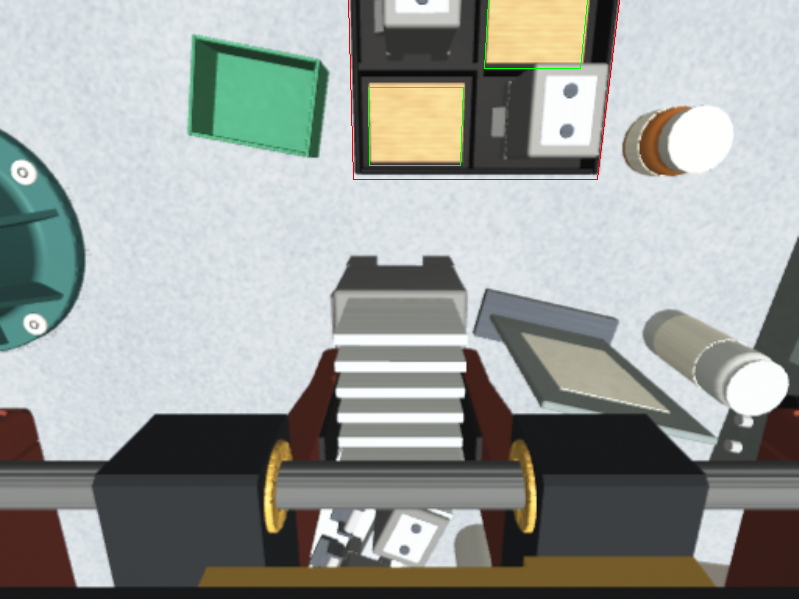

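The wrist view shows the near pad at (369–463, 83–163) against (369–463, 87–165) drawn, so the pad centre is about 2–4 mm further along +y. I check how the module sits in the grip before placing.

Run:
```python
from h import *
s,p=wrist(); print(s["tcp_pos"],Rot.from_quat(s["orientation"]).as_rotvec(),s["wrist_force"])
E=np.linalg.inv(np.array(p["T_tool_cam"])); f,cx,cy=K(p)
def pr(X):
    c=np.array(X,float)@E[:3,:3].T+E[:3,3]; return np.c_[cx+f*c[:,0]/-c[:,2],cy+f*c[:,1]/c[:,2]]
# housing top far edge z(tool)=dz ; fins top z=dz-40 ; tool x toward +y rail
uv=np.array([[331,292],[467,292],[335,335],[467,335]])/1.56
X=lambda q:np.array([[31+q[0],-26+q[2],q[1]],[31+q[0],26+q[2],q[1]],[28+q[0],-20+q[2],q[1]-40],[28+q[0],20+q[2],q[1]-40]])
print(pr(X([0,6.6,0])).round(1).tolist(),uv.round(1).tolist())
r=least_squares(lambda q:(pr(X(q))-uv).ravel(),[0,6.6,0]); print(r.x,r.fun.round(1))
g=cv2.cvtColor(np.array(p["pixels"]),cv2.COLOR_BGR2GRAY); print(g[160:240:1,256].tolist())
for r in regions_of("pad_a",p)[:3]:
    q=cv2.boxPoints(cv2.minAreaRect(np.argwhere(r["mask"])[:,::-1].astype(np.float32))); print(r["score"],np.mean([ray(p,*v,6)[:2] for v in q],0))
```

```text
[425.84138739  55.34873871 289.18593824] [-2.04664607e+00 -2.38281968e+00  1.51571332e-03] [-0.38557546 -0.34029179 -2.81891621]
[[213.7, 189.1], [301.7, 189.0], [215.0, 218.7], [301.2, 218.6]] [[212.2, 187.2], [299.4, 187.2], [214.7, 214.7], [299.4, 214.7]]
[ 0.62730966  9.5556305  -0.73128832] [ 0.9 -0.5  0.4 -0.5 -0.5  0.4 -0.6  0.4]
[228, 230, 229, 228, 228, 227, 225, 226, 227, 205, 110, 61, 63, 64, 64, 63, 63, 64, 64, 65, 65, 66, 66, 66, 66, 81, 131, 157, 172, 182, 176, 146, 137, 137, 135, 137, 136, 133, 132, 131, 130, 133, 134, 133, 132, 134, 134, 133, 133, 134, 134, 135, 137, 133, 208, 250, 253, 253, 253, 253, 253, 198, 133, 134, 131, 132, 134, 134, 134, 136, 135, 162, 249, 253, 253, 253, 253, 253, 198, 133]
0.8 [511.66118198 259.42884781]
0.72 [420.4375476  171.37086398]
```

Emit:
play_rows([
  {"tx": 0.0,"ty": 0.025,"tz": 0.0,"rx": 0.0,"ry": 0.0,"rz": 0.0},
  {"tx": 0.0,"ty": 0.065,"tz": 0.0,"rx": 0.0,"ry": 0.0,"rz": 0.0},
  {"tx": 0.0,"ty": 0.1,"tz": -0.01,"rx": 0.0,"ry": 0.0,"rz": 0.0},
  {"tx": 0.0,"ty": 0.115,"tz": -0.025,"rx": 0.0,"ry": 0.0,"rz": 0.0},
  {"tx": 0.0,"ty": 0.115,"tz": -0.05,"rx": 0.0,"ry": 0.0,"rz": 0.0},
])

```text
time: 7.85
tcp_pos: [426.9, 171.3, 239.2]
orientation: [0.651, 0.759, 0.001, 0.001]
wrist_force: [0.4, -0.9, -3.5]
width: 39.7
grip_force: 55.0
```

Emit:
play_rows([
  {"tx": 0.0,"ty": 0.0,"tz": -0.035,"rx": 0.0,"ry": 0.0,"rz": 0.0},
  {"tx": 0.0,"ty": 0.0,"tz": -0.075,"rx": 0.0,"ry": 0.0,"rz": 0.0},
  {"tx": 0.0,"ty": 0.0,"tz": -0.11,"rx": 0.0,"ry": 0.0,"rz": 0.0},
  {"tx": 0.0,"ty": 0.0,"tz": -0.13,"rx": 0.0,"ry": 0.0,"rz": 0.0},
  {"tx": 0.0,"ty": 0.0,"tz": -0.14,"rx": 0.0,"ry": 0.0,"rz": 0.0},
])

```text
time: 8.48
tcp_pos: [425.4, 169.9, 98.2]
orientation: [0.652, 0.758, -0.001, -0.001]
wrist_force: [0.3, 0.4, -3.7]
width: 39.9
grip_force: 55.0
```

Emit:
play_rows([
  {"tx": 0.0,"ty": 0.0,"tz": -0.003,"rx": 0.0,"ry": 0.0,"rz": 0.0},
  {"tx": 0.0,"ty": 0.0,"tz": -0.006,"rx": 0.0,"ry": 0.0,"rz": 0.0},
  {"tx": 0.0,"ty": 0.0,"tz": -0.009,"rx": 0.0,"ry": 0.0,"rz": 0.0},
  {"tx": 0.0,"ty": 0.0,"tz": -0.01,"rx": 0.0,"ry": 0.0,"rz": 0.0},
])

```text
time: 8.98
tcp_pos: [426.3, 171.0, 89.9]
orientation: [0.651, 0.759, 0.0, 0.0]
wrist_force: [-0.4, 0.1, -3.7]
width: 39.7
grip_force: 55.0
```

Commanded height is about 89.6 with no contact yet, so I creep down.

Emit:
play_rows([
  {"tx": 0.0,"ty": 0.0,"tz": -0.0015,"rx": 0.0,"ry": 0.0,"rz": 0.0},
  {"tx": 0.0,"ty": 0.0,"tz": -0.0025,"rx": 0.0,"ry": 0.0,"rz": 0.0},
  {"tx": 0.0,"ty": 0.0,"tz": -0.0025,"rx": 0.0,"ry": 0.0,"rz": 0.0},
])

```text
time: 9.35
tcp_pos: [426.0, 171.0, 87.1]
orientation: [0.651, 0.759, -0.0, -0.0]
wrist_force: [-1.2, -0.1, -3.4]
width: 39.8
grip_force: 55.0
```

Emit:
play_rows([
  {"tx": 0.0,"ty": 0.0,"tz": -0.001,"rx": 0.0,"ry": 0.0,"rz": 0.0},
  {"tx": 0.0,"ty": 0.0,"tz": -0.002,"rx": 0.0,"ry": 0.0,"rz": 0.0},
  {"tx": 0.0,"ty": 0.0,"tz": -0.002,"rx": 0.0,"ry": 0.0,"rz": 0.0},
])

```text
time: 9.72
tcp_pos: [426.0, 170.9, 85.0]
orientation: [0.651, 0.759, -0.0, -0.0]
wrist_force: [-0.3, 0.1, -2.7]
width: 39.4
grip_force: 55.0
```

Emit:
play_rows([
  {"tx": 0.0,"ty": 0.0,"tz": -0.001,"rx": 0.0,"ry": 0.0,"rz": 0.0},
  {"tx": 0.0,"ty": 0.0,"tz": -0.0015,"rx": 0.0,"ry": 0.0,"rz": 0.0},
  {"tx": 0.0,"ty": 0.0,"tz": -0.0015,"rx": 0.0,"ry": 0.0,"rz": 0.0},
])

```text
time: 10.1
tcp_pos: [426.0, 170.9, 83.6]
orientation: [0.651, 0.759, -0.0, -0.0]
wrist_force: [0.2, -0.2, -3.6]
width: 39.6
grip_force: 55.0
```

Emit:
play_rows([
  {"tx": 0.0,"ty": 0.0,"tz": -0.0005,"rx": 0.0,"ry": 0.0,"rz": 0.0},
  {"tx": 0.0,"ty": 0.0,"tz": -0.001,"rx": 0.0,"ry": 0.0,"rz": 0.0},
  {"tx": 0.0,"ty": 0.0,"tz": -0.001,"rx": 0.0,"ry": 0.0,"rz": 0.0},
])

```text
time: 10.48
tcp_pos: [426.1, 171.0, 82.6]
orientation: [0.651, 0.759, -0.0, -0.0]
wrist_force: [-0.4, -0.1, -3.5]
width: 39.7
grip_force: 55.0
```

Emit:
play_rows([
  {"tx": 0.0,"ty": 0.0,"tz": -0.0005,"rx": 0.0,"ry": 0.0,"rz": 0.0},
  {"tx": 0.0,"ty": 0.0,"tz": -0.001,"rx": 0.0,"ry": 0.0,"rz": 0.0},
  {"tx": 0.0,"ty": 0.0,"tz": -0.001,"rx": 0.0,"ry": 0.0,"rz": 0.0},
])

```text
time: 10.85
tcp_pos: [426.1, 170.9, 82.5]
orientation: [0.651, 0.759, 0.0, 0.0]
wrist_force: [-3.6, -1.0, 10.0]
width: 39.6
grip_force: 55.0
```

Touched down at about 10 N. I release and rise straight up.

Emit:
play_rows([
  {"tx": 0.0,"ty": 0.0,"tz": 0.0005,"rx": 0.0,"ry": 0.0,"rz": 0.0},
  {"tx": 0.0,"ty": 0.0,"tz": 0.001,"rx": 0.0,"ry": 0.0,"rz": 0.0},
  {"tx": 0.0,"ty": 0.0,"tz": 0.001,"rx": 0.0,"ry": 0.0,"rz": 0.0},
  {"tx": 0.0,"ty": 0.0,"tz": 0.001,"rx": 0.0,"ry": 0.0,"rz": 0.0},
], hand=0.4)

```text
time: 11.35
tcp_pos: [426.1, 171.0, 82.6]
orientation: [0.651, 0.759, -0.0, -0.0]
wrist_force: [-0.0, 0.6, 0.4]
width: 61.7
grip_force: 0.0
```

Emit:
play_rows([
  {"tx": 0.0,"ty": 0.0,"tz": 0.015,"rx": 0.0,"ry": 0.0,"rz": 0.0},
  {"tx": 0.0,"ty": 0.0,"tz": 0.045,"rx": 0.0,"ry": 0.0,"rz": 0.0},
  {"tx": 0.0,"ty": 0.0,"tz": 0.085,"rx": 0.0,"ry": 0.0,"rz": 0.0},
  {"tx": 0.0,"ty": 0.0,"tz": 0.12,"rx": 0.0,"ry": 0.0,"rz": 0.0},
  {"tx": 0.0,"ty": 0.0,"tz": 0.14,"rx": 0.0,"ry": 0.0,"rz": 0.0},
])

```text
time: 11.98
tcp_pos: [426.8, 171.2, 224.4]
orientation: [0.651, 0.759, 0.001, 0.001]
wrist_force: [0.6, 0.2, 0.4]
width: 61.3
grip_force: 0.0
```

Emit:
play_rows([
  {"tx": 0.004,"ty": -0.02,"tz": 0.0,"rx": 0.0,"ry": 0.0,"rz": -0.03},
  {"tx": 0.015,"ty": -0.07,"tz": 0.0,"rx": 0.0,"ry": 0.0,"rz": -0.1},
  {"tx": 0.027,"ty": -0.127,"tz": 0.0,"rx": 0.0,"ry": 0.0,"rz": -0.18},
  {"tx": 0.039,"ty": -0.184,"tz": 0.0,"rx": 0.0,"ry": 0.0,"rz": -0.26},
  {"tx": 0.05,"ty": -0.24,"tz": 0.0,"rx": 0.0,"ry": 0.0,"rz": -0.34},
])

```text
time: 12.6
tcp_pos: [476.2, -70.9, 222.6]
orientation: [0.771, 0.637, 0.0, 0.0]
wrist_force: [0.2, 0.5, -0.2]
width: 61.3
grip_force: 0.0
```

Emit:
play_rows([
  {"tx": 0.007,"ty": -0.033,"tz": 0.0,"rx": 0.0,"ry": 0.0,"rz": -0.04},
  {"tx": 0.01,"ty": -0.045,"tz": 0.0,"rx": 0.0,"ry": 0.0,"rz": -0.051},
  {"tx": 0.0107,"ty": -0.0487,"tz": 0.0,"rx": 0.0,"ry": 0.0,"rz": -0.051},
  {"tx": 0.0107,"ty": -0.0487,"tz": 0.0,"rx": 0.0,"ry": 0.0,"rz": -0.051},
  {"tx": 0.0107,"ty": -0.0487,"tz": 0.0,"rx": 0.0,"ry": 0.0,"rz": -0.051},
])

```text
time: 13.22
tcp_pos: [486.5, -116.5, 222.6]
orientation: [0.786, 0.618, -0.0, -0.0]
wrist_force: [-0.1, 0.5, -0.7]
width: 61.5
grip_force: 0.0
```

Run:
```python
from h import *
import json
rail,tray=json.load(open("pose.json"))
s,p=wrist(); print(s["time"],s["tcp_pos"],Rot.from_quat(s["orientation"]).as_matrix()[:,1])
k=1.0; a=np.array(p["pixels"]).copy(); q=[486.9,-117.7,rail[2]]
R=lambda x0,x1,y0,y1,z:[[x0,y0,z],[x1,y0,z],[x1,y1,z],[x0,y1,z]]
cv2.polylines(a,[proj(p,T(q,R(-20,20,-28,28,122))).round().astype(int)],True,(0,0,255),1)
for r in regions_of("finned_a",p): print(r["score"],np.array(r["location"])*[512,384],cv2.minAreaRect(np.argwhere(r["mask"])[:,::-1].astype(np.float32)))
print(proj(p,T(q,R(-20,20,-28,28,122))).round(1).tolist())
t=grab_frame("top"); b=np.array(t["pixels"])[160:290,90:220]
a=cv2.resize(a[120:280,170:350],None,fx=2.2,fy=2.2); b=cv2.resize(b,(352,352),interpolation=cv2.INTER_CUBIC)
cv2.imwrite("pics/a1.png",np.hstack([a,b]))
```

```text
13.225 [ 486.50248643 -116.50669706  222.62500784] [ 9.71962250e-01 -2.35136549e-01 -4.32604066e-04]
0.62 [260.8128 182.4   ] ((258.0, 183.5), (77.0, 50.0), 90.0)
[[237.0, 222.6], [279.0, 222.7], [280.4, 164.8], [235.9, 164.7]]
```

View pics/a1.png

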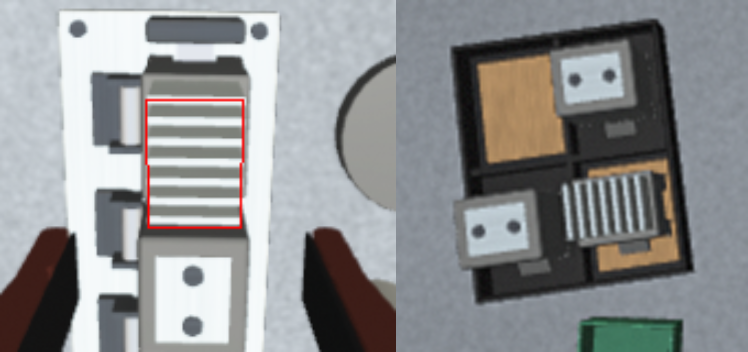

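The red outline at (146–243, 99–228) lies on finned_a's fins, and finned_b stands upright in its compartment on the right. Next I grip finned_a.

Emit:
play_rows([
  {"tx": 0.0,"ty": -0.0005,"tz": -0.03,"rx": 0.0,"ry": 0.0,"rz": 0.0},
  {"tx": 0.0,"ty": -0.001,"tz": -0.07,"rx": 0.0,"ry": 0.0,"rz": 0.0},
  {"tx": 0.0,"ty": -0.001,"tz": -0.105,"rx": 0.0,"ry": 0.0,"rz": 0.0},
  {"tx": 0.0,"ty": -0.001,"tz": -0.127,"rx": 0.0,"ry": 0.0,"rz": 0.0},
  {"tx": 0.0,"ty": -0.001,"tz": -0.134,"rx": 0.0,"ry": 0.0,"rz": 0.0},
])

```text
time: 14.0
tcp_pos: [485.9, -118.1, 87.5]
orientation: [0.786, 0.618, -0.001, -0.001]
wrist_force: [-0.2, 0.6, 0.6]
width: 61.7
grip_force: 0.0
```

Emit:
play_rows([
  {"tx": 0.0,"ty": 0.0,"tz": 0.0,"rx": 0.0,"ry": 0.0,"rz": 0.0},
  {"tx": 0.0,"ty": 0.0,"tz": 0.0,"rx": 0.0,"ry": 0.0,"rz": 0.0},
  {"tx": 0.0,"ty": 0.0,"tz": 0.0,"rx": 0.0,"ry": 0.0,"rz": 0.0},
  {"tx": 0.0,"ty": 0.0,"tz": 0.0,"rx": 0.0,"ry": 0.0,"rz": 0.0},
  {"tx": 0.0,"ty": 0.0,"tz": 0.0,"rx": 0.0,"ry": 0.0,"rz": 0.0},
], hand=-1, grip_force=55)

```text
time: 14.62
tcp_pos: [487.7, -119.0, 89.6]
orientation: [0.786, 0.618, 0.001, 0.001]
wrist_force: [0.5, 0.3, 6.7]
width: 39.7
grip_force: 54.9
```

Emit:
play_rows([
  {"tx": 0.0,"ty": 0.0,"tz": 0.004,"rx": 0.0,"ry": 0.0,"rz": 0.0},
  {"tx": 0.0,"ty": 0.0,"tz": 0.01,"rx": 0.0,"ry": 0.0,"rz": 0.0},
  {"tx": 0.0,"ty": 0.0,"tz": 0.018,"rx": 0.0,"ry": 0.0,"rz": 0.0},
  {"tx": 0.0,"ty": 0.0,"tz": 0.027,"rx": 0.0,"ry": 0.0,"rz": 0.0},
  {"tx": 0.0,"ty": 0.0,"tz": 0.036,"rx": 0.0,"ry": 0.0,"rz": 0.0},
])

```text
time: 15.25
tcp_pos: [485.7, -118.4, 124.6]
orientation: [0.786, 0.618, -0.001, -0.001]
wrist_force: [0.4, -0.1, -4.1]
width: 39.4
grip_force: 54.9
```

Emit:
play_rows([
  {"tx": 0.0,"ty": 0.0,"tz": 0.02,"rx": 0.0,"ry": 0.0,"rz": 0.0},
  {"tx": 0.0,"ty": 0.0,"tz": 0.055,"rx": 0.0,"ry": 0.0,"rz": 0.0},
  {"tx": 0.0,"ty": 0.0,"tz": 0.1,"rx": 0.0,"ry": 0.0,"rz": 0.0},
  {"tx": 0.0,"ty": 0.0,"tz": 0.14,"rx": 0.0,"ry": 0.0,"rz": 0.0},
  {"tx": 0.0,"ty": 0.0,"tz": 0.165,"rx": 0.0,"ry": 0.0,"rz": 0.0},
])

```text
time: 15.88
tcp_pos: [486.0, -118.5, 291.3]
orientation: [0.786, 0.618, -0.0, -0.0]
wrist_force: [0.6, -0.5, -3.6]
width: 39.8
grip_force: 54.9
```

Emit:
play_rows([
  {"tx": 0.0,"ty": 0.01,"tz": 0.02,"rx": 0.0,"ry": 0.0,"rz": 0.02},
  {"tx": 0.003,"ty": 0.05,"tz": 0.03,"rx": 0.0,"ry": 0.0,"rz": 0.08},
  {"tx": 0.009,"ty": 0.105,"tz": 0.03,"rx": 0.0,"ry": 0.0,"rz": 0.16},
  {"tx": 0.015,"ty": 0.16,"tz": 0.03,"rx": 0.0,"ry": 0.0,"rz": 0.24},
  {"tx": 0.021,"ty": 0.215,"tz": 0.03,"rx": 0.0,"ry": 0.0,"rz": 0.32},
])

```text
time: 16.5
tcp_pos: [506.2, 97.7, 319.1]
orientation: [0.677, 0.736, -0.001, -0.001]
wrist_force: [1.1, -0.6, -4.0]
width: 39.4
grip_force: 54.9
```

Emit:
play_rows([
  {"tx": 0.004,"ty": 0.037,"tz": 0.0,"rx": 0.0,"ry": 0.0,"rz": 0.05},
  {"tx": 0.006,"ty": 0.053,"tz": 0.0,"rx": 0.0,"ry": 0.0,"rz": 0.071},
  {"tx": 0.006,"ty": 0.059,"tz": 0.0,"rx": 0.0,"ry": 0.0,"rz": 0.071},
  {"tx": 0.006,"ty": 0.059,"tz": 0.0,"rx": 0.0,"ry": 0.0,"rz": 0.071},
  {"tx": 0.006,"ty": 0.059,"tz": 0.0,"rx": 0.0,"ry": 0.0,"rz": 0.071},
])

```text
time: 17.12
tcp_pos: [513.7, 154.0, 319.6]
orientation: [0.652, 0.758, -0.0, 0.0]
wrist_force: [1.1, -0.4, -5.0]
width: 39.8
grip_force: 54.9
```

Run:
```python
from h import *
import json
rail,tray=json.load(open("pose.json"))
s,p=wrist(); print(s["time"],s["tcp_pos"],Rot.from_quat(s["orientation"]).as_matrix()[:,1],s["wrist_force"])
a=np.array(p["pixels"]).copy(); q=[tray[0],tray[1]+2.7,tray[2]]
R=lambda x0,x1,y0,y1,z:[[x0,y0,z],[x1,y0,z],[x1,y1,z],[x0,y1,z]]
k=1.56; a=cv2.resize(a,None,fx=k,fy=k)
for X,c in ((R(-105,105,-85,85,40),(0,0,255)),(R(9,93,8,74,6),(0,255,0)),(R(-26+51+5,26+56,10,72,6),(255,0,0))): cv2.polylines(a,[(proj(p,T(q,X))*k).round().astype(int)],True,c,1)
for r in regions_of("pad_a",p)[:3]:
    b=cv2.boxPoints(cv2.minAreaRect(np.argwhere(r["mask"])[:,::-1].astype(np.float32))); w=np.array([ray(p,*v,6)[:2] for v in b]); print(r["score"],b.round(0).tolist(),w.round(1).tolist(),w.mean(0))
cv2.imwrite("pics/t2.png",a)
```

```text
17.125 [513.65694841 154.04046504 319.57928114] [ 9.88716357e-01  1.49798785e-01 -5.37062160e-04] [ 1.10241091 -0.37742872 -4.99469973]
0.81 [[238.0, 57.0], [293.0, 57.0], [293.0, 103.0], [238.0, 103.0]] [[464.2, 295.1], [544.4, 307.2], [556.4, 243.3], [472.8, 230.7]] [509.45808967 269.069126  ]
0.53 [[243.0, 116.0], [288.0, 116.0], [288.0, 167.0], [243.0, 167.0]] [[483.1, 212.6], [552.3, 223.1], [566.8, 143.7], [494.1, 132.7]] [524.07300565 178.04165032]
0.3 [[313.0, 156.0], [330.0, 122.0], [373.0, 144.0], [356.0, 177.0]] [[603.7, 168.2], [618.9, 224.0], [694.5, 201.5], [681.5, 143.8]] [649.66920371 184.37689928]
```

View pics/t2.png

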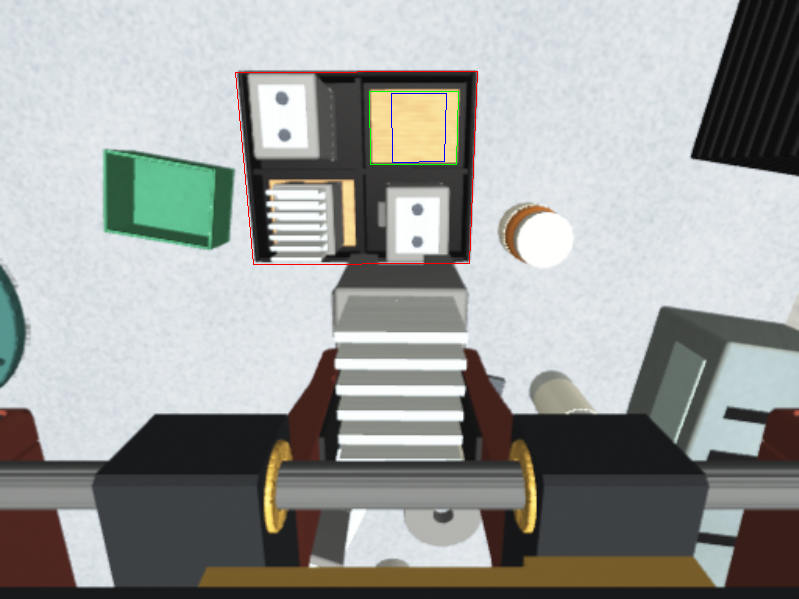

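The pad's outline at (370–459, 90–164) matches, centre about (509, 268). I move over it, descend, and creep for touch.

Emit:
play_rows([
  {"tx": 0.0,"ty": 0.02,"tz": 0.0,"rx": 0.0,"ry": 0.0,"rz": 0.0},
  {"tx": 0.0,"ty": 0.065,"tz": 0.0,"rx": 0.0,"ry": 0.0,"rz": 0.0},
  {"tx": 0.0005,"ty": 0.1,"tz": -0.015,"rx": 0.0,"ry": 0.0,"rz": 0.0},
  {"tx": 0.0005,"ty": 0.1125,"tz": -0.045,"rx": 0.0,"ry": 0.0,"rz": 0.0},
  {"tx": 0.0005,"ty": 0.1125,"tz": -0.08,"rx": 0.0,"ry": 0.0,"rz": 0.0},
])

```text
time: 17.85
tcp_pos: [514.6, 270.2, 239.3]
orientation: [0.651, 0.759, 0.001, 0.0]
wrist_force: [0.3, -0.1, -4.8]
width: 40.0
grip_force: 54.9
```

Emit:
play_rows([
  {"tx": 0.0,"ty": 0.0,"tz": -0.035,"rx": 0.0,"ry": 0.0,"rz": 0.0},
  {"tx": 0.0,"ty": 0.0,"tz": -0.075,"rx": 0.0,"ry": 0.0,"rz": 0.0},
  {"tx": 0.0,"ty": 0.0,"tz": -0.11,"rx": 0.0,"ry": 0.0,"rz": 0.0},
  {"tx": 0.0,"ty": 0.0,"tz": -0.13,"rx": 0.0,"ry": 0.0,"rz": 0.0},
  {"tx": 0.0,"ty": 0.0,"tz": -0.14,"rx": 0.0,"ry": 0.0,"rz": 0.0},
])

```text
time: 18.48
tcp_pos: [513.7, 268.3, 98.4]
orientation: [0.651, 0.759, -0.001, -0.001]
wrist_force: [0.3, 0.2, -3.6]
width: 39.8
grip_force: 54.9
```

Emit:
play_rows([
  {"tx": 0.0,"ty": 0.0,"tz": -0.004,"rx": 0.0,"ry": 0.0,"rz": 0.0},
  {"tx": 0.0,"ty": 0.0,"tz": -0.008,"rx": 0.0,"ry": 0.0,"rz": 0.0},
  {"tx": 0.0,"ty": 0.0,"tz": -0.011,"rx": 0.0,"ry": 0.0,"rz": 0.0},
  {"tx": 0.0,"ty": 0.0,"tz": -0.013,"rx": 0.0,"ry": 0.0,"rz": 0.0},
  {"tx": 0.0,"ty": 0.0,"tz": -0.0135,"rx": 0.0,"ry": 0.0,"rz": 0.0},
])

```text
time: 19.1
tcp_pos: [514.4, 267.7, 86.3]
orientation: [0.651, 0.759, 0.0, 0.0]
wrist_force: [-0.3, -0.7, -3.9]
width: 39.4
grip_force: 54.9
```

Emit:
play_rows([
  {"tx": 0.0,"ty": 0.0,"tz": -0.001,"rx": 0.0,"ry": 0.0,"rz": 0.0},
  {"tx": 0.0,"ty": 0.0,"tz": -0.002,"rx": 0.0,"ry": 0.0,"rz": 0.0},
  {"tx": 0.0,"ty": 0.0,"tz": -0.002,"rx": 0.0,"ry": 0.0,"rz": 0.0},
])

```text
time: 19.48
tcp_pos: [514.2, 267.7, 84.1]
orientation: [0.651, 0.759, -0.0, -0.0]
wrist_force: [0.1, -0.5, -3.5]
width: 39.4
grip_force: 54.9
```

Emit:
play_rows([
  {"tx": 0.0,"ty": 0.0,"tz": -0.0005,"rx": 0.0,"ry": 0.0,"rz": 0.0},
  {"tx": 0.0,"ty": 0.0,"tz": -0.001,"rx": 0.0,"ry": 0.0,"rz": 0.0},
  {"tx": 0.0,"ty": 0.0,"tz": -0.001,"rx": 0.0,"ry": 0.0,"rz": 0.0},
])

```text
time: 19.85
tcp_pos: [514.2, 267.7, 83.1]
orientation: [0.651, 0.759, -0.0, -0.0]
wrist_force: [-0.4, 0.4, -3.8]
width: 39.8
grip_force: 54.9
```

Emit:
play_rows([
  {"tx": 0.0,"ty": 0.0,"tz": -0.0005,"rx": 0.0,"ry": 0.0,"rz": 0.0},
  {"tx": 0.0,"ty": 0.0,"tz": -0.001,"rx": 0.0,"ry": 0.0,"rz": 0.0},
  {"tx": 0.0,"ty": 0.0,"tz": -0.001,"rx": 0.0,"ry": 0.0,"rz": 0.0},
])

```text
time: 20.23
tcp_pos: [514.3, 267.8, 82.6]
orientation: [0.651, 0.759, 0.0, 0.0]
wrist_force: [-2.1, -0.5, 3.9]
width: 39.8
grip_force: 54.9
```

Contact is made (force sign reversed, about 4 N). I release and rise.

Emit:
play_rows([
  {"tx": 0.0,"ty": 0.0,"tz": 0.0,"rx": 0.0,"ry": 0.0,"rz": 0.0},
  {"tx": 0.0,"ty": 0.0,"tz": 0.0,"rx": 0.0,"ry": 0.0,"rz": 0.0},
  {"tx": 0.0,"ty": 0.0,"tz": 0.0,"rx": 0.0,"ry": 0.0,"rz": 0.0},
  {"tx": 0.0,"ty": 0.0,"tz": 0.0,"rx": 0.0,"ry": 0.0,"rz": 0.0},
], hand=0.4)

```text
time: 20.72
tcp_pos: [514.4, 267.8, 82.1]
orientation: [0.651, 0.759, -0.0, -0.0]
wrist_force: [0.1, 0.1, 0.5]
width: 61.6
grip_force: 0.0
```

Emit:
play_rows([
  {"tx": 0.0,"ty": 0.0,"tz": 0.015,"rx": 0.0,"ry": 0.0,"rz": 0.0},
  {"tx": 0.0,"ty": 0.0,"tz": 0.045,"rx": 0.0,"ry": 0.0,"rz": 0.0},
  {"tx": 0.0,"ty": 0.0,"tz": 0.085,"rx": 0.0,"ry": 0.0,"rz": 0.0},
  {"tx": 0.0,"ty": 0.0,"tz": 0.125,"rx": 0.0,"ry": 0.0,"rz": 0.0},
  {"tx": 0.0,"ty": 0.0,"tz": 0.15,"rx": 0.0,"ry": 0.0,"rz": 0.0},
])

```text
time: 21.35
tcp_pos: [515.1, 268.1, 235.6]
orientation: [0.651, 0.759, 0.002, 0.001]
wrist_force: [0.4, 0.4, -0.2]
width: 61.3
grip_force: 0.0
```

Emit:
play_rows([
  {"tx": -0.005,"ty": -0.02,"tz": 0.02,"rx": 0.0,"ry": 0.0,"rz": 0.0},
  {"tx": -0.015,"ty": -0.07,"tz": 0.04,"rx": 0.0,"ry": 0.0,"rz": 0.0},
  {"tx": -0.02,"ty": -0.125,"tz": 0.06,"rx": 0.0,"ry": 0.0,"rz": 0.0},
  {"tx": -0.02,"ty": -0.16,"tz": 0.06,"rx": 0.0,"ry": 0.0,"rz": 0.0},
  {"tx": -0.02,"ty": -0.17,"tz": 0.06,"rx": 0.0,"ry": 0.0,"rz": 0.0},
])

```text
time: 21.98
tcp_pos: [493.3, 95.2, 292.6]
orientation: [0.652, 0.758, -0.0, 0.0]
wrist_force: [-0.3, 0.3, 0.0]
width: 61.6
grip_force: 0.0
```

Run:
```python
from h import *
s,p=wrist(); print(s["time"],s["tcp_pos"],s["wrist_force"])
a=np.array(p["pixels"])[0:300,60:460]; b=np.array(grab_frame("scene")["pixels"])[80:330,130:450]
a=cv2.resize(a,(400,300)); b=cv2.resize(b,(384,300),interpolation=cv2.INTER_CUBIC)
cv2.imwrite("pics/end.png",np.hstack([a,b]))
```

```text
21.975 [493.33084133  95.19436404 292.61523039] [-0.3017934   0.30782133  0.00194405]
```

View pics/end.png

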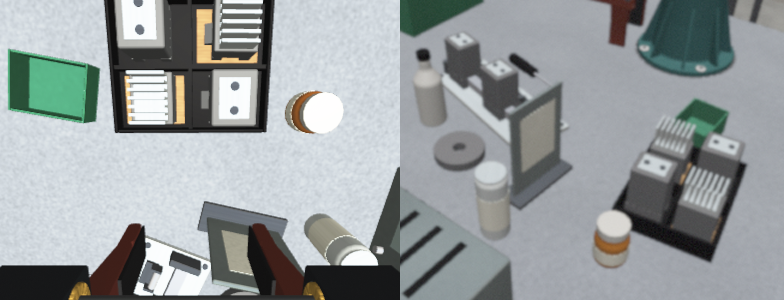

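The final views show both finned modules upright in their own compartments: wrist view (150,98) and (238,35), scene view (672,140) and (705,200). The plain modules are still on the rail, and the other objects look undisturbed.

```bash
python3 -c "
from cell import *
print(close_job())"
```

```text
the job is handed in; nothing more can be done
None
```

Both finned modules are off the rail and standing upright in separate free compartments of the tray, set down at about 10 N or less, and the job is handed in at about 22 s; the last pictures showed nothing else moved.

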